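# Unscrew the blue cover of an instrument housing

## Robot

A 7-joint arm with a two-finger parallel gripper is mounted at the origin on the work surface. World frame = base frame: x ahead of the robot, y to its left, z up, the work surface at z = 0. Lengths are in m, angles in rad, forces in N, time in s.
With the tool pointing down it reaches from about 0.425 to 0.975 m from the base axis. Payload 16.7 kg.
Tool frame: the origin (TCP) lies at the very end of the fingers, on their centre line; the grasp point (between the pads) lies 19 mm behind it; z points along the fingers, y is the line along which they close (so a half turn about z gives the same grasp; the last joint's range is limited). The gripper opens to 85 mm and grips with 20 to 120 N. Pads are 22 mm wide; open, the fingers measure 114 mm over their backs; the gripper's body (76 mm by 85 mm) begins 54 mm behind the grasp point. The pads swing forward as they close: fully open they stand 13 mm farther back than shut.
Start: joints at [-0.149, 0.426, 0.074, 1.606, -0.034, 1.111, -0.067], TCP at [0.675, -0, 0.231] pointing down, gripper open.
Joint ranges: [-2.85, 2.85], [-0.5, 2.14], [-1.23, 1.37], [0.21, 2.46], [-1.02, 4.16], [0.16, 2.05], [-2.73, 2.73]. Speed limits (rad/s): [1.89, 1.89, 2.39, 2.39, 3.01, 3.01, 3.01].

## Interface

Orientations are given as a rotation vector (axis times angle).
In Python, from rig import robot gives the robot as it stands.
- The arm moves only by the tool arm_command, never from a script. Its argument "rows" is a list of rows, each a list of 2 entries, a list of its own where there are three numbers: the shift along the tool's x, y, z in cm, then the turn about the tool's z in degrees. A call has 1 to 8 rows; each row shifts and turns the commanded pose from where the row before left it, along the tool's axes as they then stand; what a row does not reach is not made up. A row lasts 1/10 s, in which the tool goes at most 50 mm and 8.59 degrees, less where a joint would pass 70% of its speed; a pose out of reach is approached as far as the arm can. A call is refused whole if a number of a shift passes 5 or a number of a turn 8.59, either way. A call with a gripper value outside its range is refused whole. "grip" is the gripper command: -1 is shut, 1 is fully open, values between are in proportion, set as the call begins (left out, the last holds). The fingers move at their own pace and stop on an object; "grip_force" is the grip in N (left out, the last holds). Time passes only in rows, so rows that do not move let the fingers close. It gives the time, the measured TCP pose, the force, the opening and the grip force at its end, in the units of the state.
- robot.state(): the state, without advancing time (a new reading comes with each control period).
- robot.snapshot(name): name is "scene" or "side" or "wrist"; returns (picture, depth): 400x640x3 uint8, red, green, blue; 400x640 float32, m along the optical axis (not along the pixel's ray), 0 where there is no reading.
- robot.camera_params(name): a dict with "fx", "fy", "cx", "cy" (pixels), "distortion" ([k1, k2, p1, p2, k3] as OpenCV has them; the pictures are not rectified), "view" (4x4, takes a point from world to camera coordinates). Camera axes: x right, y up, looking along -z (the intrinsics and any distortion apply to the point x, -y, -z); pixel columns grow to the right and rows downward; lengths in m; the calibration is good to about 2 mm. A picture is of the moment at which its call begins: read the wrist's pose just before it. camera_params takes no time and is no camera call; for the wrist camera it gives the pose at the moment of the call.
- robot.sign_off(): hands the job in; it is judged then, once.
The state is a dict: "time": time; "qpos": joint angles; "joint_velocities": joint speeds; "effort": joint torques, N m; "position": TCP position; "tcp_rot": TCP orientation; "force": force on the tool from outside, world axes, zero at the start; "ft_torque": the same for the moment, N m; "grip_width": finger opening in m; "gripper_force": force on a finger pad.
Only numpy, scipy, OpenCV 4.12 (cv2) and the standard library are available. Lean on these libraries where they do the work, as an engineer would, in place of code of your own. Each camera call takes 0.05 s, during which the arm holds its last target. There are 200 camera calls.

## Task

Unscrew the blue cover from its instrument housing: it turns anticlockwise seen from above and, on its coarse thread, comes free after about a quarter turn. Keep hold of it as it comes free, lift it out and set it down (do not drop it) upright, wing on top, inside the yellow parts tray, then let go. Leave the red cover on the other housing alone.

Things in the scene. Friction and masses are not known exactly. Their poses are not given: they have to be found in the camera images.
- blue_cover_grip (a point): Loose blue screw cover, 0.22 kg: flange 80 mm across, 10 thick; upright wing on it 58 long, 18 wide, 40 tall; plug 48 across, 20 deep below with 3 thread pins. Point: mid wing, 24 mm above the flange, 16 below the wing's top, 54 above the plug's foot, at first 101 above the bench. z up its axis, x along the wing, y across the 18 mm to pinch. Turns easily; starts screwed tight in its housing.
- blue_housing_mouth (a point): Centre of the rim (66 mm above the bench) of the fixed grey housing, 84 mm across, that carries the blue cover. z up; x along the wing of the tight cover. Turned about +z (anticlockwise from above) the cover rises 5 mm in 80 degrees; the thread holds it down to about 56; from 60 to 90 degrees it lifts straight out (aim at 80); a stop at about 95. It is clear once lifted 30 mm.
- red_cover_grip (a point): The same point on the red cover, which is like the blue one but red and sits in a second, equal housing. Not to be touched.
- tray_floor (a point): Centre of the inner floor of the fixed yellow parts tray with a black mat: 180 x 180 mm outside, walls 5 mm thick, 24 mm tall overall; the floor is 5 mm above the bench. x and y along its sides, z up. When the blue cover stands in it on its plug, its wing point is 54 mm above this point.
Not all that is in view belongs to the job. There is more than one size of the part that bears blue_cover_grip; the job needs the middle-sized.

How it is judged:
On the way, in this order (a step that is already met when the one before it is completed fails the run):
1. the blue cover has been unscrewed and lifted clear of its housing's mouth, held in the fingers (z of blue_cover_grip in the frame of blue_housing_mouth above 0.058 m and contact force between the fingers and blue_cover above 0.5 N), for 0.2 s.
2. still held, the blue cover has been lowered into the tray, to within 15 mm of standing on its floor (not dropped) (z of blue_cover_grip in the frame of tray_floor below 0.069 m and x of blue_cover_grip in the frame of tray_floor between -0.06 and 0.06 m and y of blue_cover_grip in the frame of tray_floor between -0.06 and 0.06 m and contact force between the fingers and blue_cover above 0.5 N).
At the end, for the whole second after the job is handed in: The blue cover stands upright (within 10 degrees), wing on top, on its plug on the floor of the yellow tray, wholly inside its walls, at rest and let go; the red cover is still screwed in its housing, within 8 mm of where it was (x of blue_cover_grip in the frame of tray_floor between -0.06 and 0.06 m and y of blue_cover_grip in the frame of tray_floor between -0.06 and 0.06 m and z of blue_cover_grip in the frame of tray_floor between 0.046 and 0.062 m and angle between blue_cover_grip's own z axis and vertical below 0.17 rad and linear speed of blue_cover below 0.02 m/s and distance of red_cover_grip from where it was at the start of the episode below 0.008 m); the robot touches nothing.
It fails at once if the red cover is shifted or unscrewed (more than 8 mm) (distance of red_cover_grip from where it was at the start of the episode above 0.008 m).
It fails at once if the blue cover is dropped or laid on the bench (contact force between blue_cover and table above 0.5 N).
It also fails if it takes over 45 s, if anything falls off the work surface, if the arm or the gripper's body presses on something with over 40 N, if the wrist force passes 120 N, or if a joint passes its speed limit or range.

## Working session

There is one attempt and no reset: what is moved stays moved. The work goes in short steps, Python scripts to look and compute and a tool call to move; the robot and the scene stay as the last step left them, time stands still between calls to the robot, and variables do not carry over. Pictures are saved under pics/ and viewed, at most 10 in all, crops included, and the job is handed in when it is done.

Besides the shell and the picture viewer there is one more tool, called after "Emit:" as a command line: name --argument value ..., lists and objects as JSON in quotes. arm_command: Moves the arm, as the interface text tells. Its arguments: {"type":"object","properties":{"rows":{"type":"array"},"grip":{"type":"number"},"grip_force":{"type":"number"}},"required":["rows"]}

```bash
mkdir -p pics
cat > h.py <<'E'
import numpy as np, cv2
from rig import robot
def snap(n,save=None):
    p=robot.camera_params(n); im,d=robot.snapshot(n)
    if save: cv2.imwrite('pics/'+save,im[:,:,::-1])
    return im,d,p
def K(p): return np.array([[p['fx'],0,p['cx']],[0,p['fy'],p['cy']],[0,0,1]])
def ray(p,uv):
    u=cv2.undistortPoints(np.array(uv,float).reshape(-1,1,2),K(p),np.array(p['distortion'],float)).reshape(-1,2)
    V=np.array(p['view']);R=V[:3,:3];o=-R.T@V[:3,3]
    return o,np.c_[u[:,0],-u[:,1],-np.ones(len(u))]@R
def onplane(p,uv,z):
    o,d=ray(p,uv); return o+d*((z-o[2])/d[:,2])[:,None]
def cloud(p,d,mask):
    v,u=np.nonzero(mask&(d>0)); o,r=ray(p,np.c_[u,v]); return o+r*d[v,u][:,None],np.c_[u,v]
E
python3 - <<'E'
from h import *
for n in ['scene','side']:
    im,d,p=snap(n,n+'.png'); V=np.array(p['view']); print(n,-V[:3,:3].T@V[:3,3])
    hsv=cv2.cvtColor(im,cv2.COLOR_RGB2HSV)
    for c,lo,hi in [('blue',(95,90,40),(130,255,255)),('yellow',(20,110,80),(35,255,255)),('red',(0,120,50),(8,255,255))]:
        m=cv2.inRange(hsv,lo,hi); k,l,s,ce=cv2.connectedComponentsWithStats(m)
        for i in range(1,k):
            if s[i,4]>60:
                P,_=cloud(p,d,l==i); print(c,s[i],ce[i].round(), P.min(0).round(3) if len(P) else'',P.max(0).round(3) if len(P) else '')
a=cv2.imread('pics/scene.png');b=cv2.imread('pics/side.png')
E
```

```text
scene [1.03499768 0.4460622  0.749344  ]
blue [ 312    0  113   61 3955] [376.  24.] [-0.516 -0.914 -0.061] [-0.234 -0.246  0.065]
blue [ 103    5   84   59 3345] [145.  33.] [-0.208 -1.601 -0.204] [ 0.108 -1.247 -0.076]
blue [ 496   44  144   99 7244] [572.  91.] [-0.515 -0.08  -0.061] [-0.234  0.405  0.065]
blue [   0   76  121  139 9561] [ 54. 161.] [ 0.617 -1.271 -0.206] [ 0.882 -0.465  0.158]
blue [ 329  158   52   52 1720] [355. 188.] [ 0.334 -0.072 -0.   ] [0.444 0.038 0.099]
blue [ 275  203   42   36 1191] [295. 221.] [ 0.527 -0.06   0.069] [0.605 0.015 0.121]
blue [266 295  35  31 844] [283. 310.] [ 0.668  0.036 -0.   ] [0.727 0.097 0.056]
blue [ 48 311  39  47 281] [ 70. 339.] [ 0.904 -0.731 -0.744] [ 0.93  -0.706 -0.468]
yellow [ 353  248  127  116 2619] [415. 308.] [0.419 0.123 0.   ] [0.639 0.341 0.028]
red [  99   99   53   47 1635] [127. 119.] [ 0.49  -0.678  0.004] [ 0.613 -0.555  0.075]
red [235 160  23  24 297] [247. 173.] [ 0.489 -0.213  0.07 ] [0.712 0.018 0.312]
red [164 304  63  55 919] [198. 328.] [ 0.758 -0.059  0.   ] [0.865 0.005 0.019]
side [0.29041073 0.57
[... 345 characters left out ...]
.069] [0.6   0.018 0.117]
blue [ 365  214   54   46 1940] [392. 237.] [ 0.331 -0.058  0.029] [0.44  0.041 0.097]
blue [229 217  28  27 466] [242. 233.] [ 0.665 -0.005 -0.002] [0.754 0.098 0.053]
yellow [ 205  272  126  102 3062] [268. 326.] [ 0.418  0.125 -0.001] [0.643 0.344 0.027]
red [494  79  33  27 531] [509.  94.] [ 0.012 -1.654 -0.095] [ 0.225 -0.607  0.214]
red [371 108  36  29 528] [389. 118.] [ 0.488 -1.377 -0.21 ] [ 0.617 -0.556  0.072]
red [348 150  21  12  75] [358. 154.] [ 0.503 -0.233  0.096] [ 0.549 -0.194  0.118]
red [343 162  31  14 227] [359. 169.] [ 0.487 -0.361 -0.003] [ 0.61  -0.177  0.093]
red [201 193  42  20 242] [223. 204.] [ 0.758 -0.056 -0.002] [0.864 0.006 0.016]
```

View pics/scene.png

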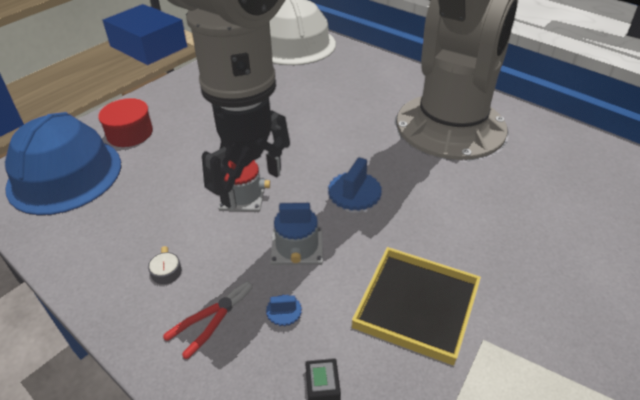

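View pics/side.png

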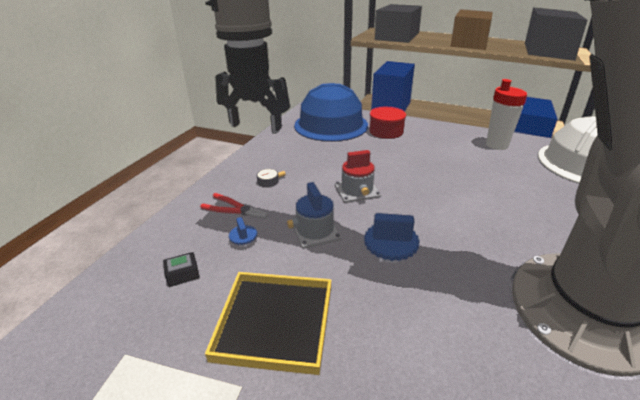

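Blue candidates in scene.png: large loose cover (355,188), cover on the housing (295,221), small loose cover (283,310), and the helmet (60,160). I choose the one on the housing at (295,221): it's the only blue cover screwed in, and middle-sized. The tray is at (418,303), red cover at (245,170).

Run:
```python
from h import *
crops=[]
for n,box in [('scene',(255,180,80,90)),('side',(275,165,80,90))]:
    im,d,p=snap(n)
    hsv=cv2.cvtColor(im,cv2.COLOR_RGB2HSV); x,y,w,h=box
    crops.append(cv2.resize(im[y:y+h,x:x+w],None,fx=4.5,fy=4.5,interpolation=cv2.INTER_CUBIC))
    m=cv2.inRange(hsv,(95,90,40),(130,255,255)); k,l,s,ce=cv2.connectedComponentsWithStats(m)
    t=(295,221) if n=='scene' else (314,203)
    i=min(range(1,k),key=lambda i:np.hypot(*(ce[i]-t)))
    P,_=cloud(p,d,l==i)
    fl=P[abs(P[:,2]-.077)<.0035]
    (c,r)=cv2.minEnclosingCircle(fl[:,:2].astype(np.float32)); print('flange circ',c,r,len(fl))
    tp=P[(P[:,2]>.111)&(P[:,2]<.122)]
    rc=cv2.minAreaRect(tp[:,:2].astype(np.float32)); print('wing top',tp.mean(0),rc,len(tp))
    print('hist',np.histogram(P[:,2],bins=np.arange(.065,.125,.004)))
    q=(tp[:,:2]-tp[:,:2].mean(0));e,v=np.linalg.eigh(q.T@q);print('dir',np.degrees(np.arctan2(v[1,1],v[0,1])),np.sqrt(e/len(q)))
    m=cv2.inRange(hsv,(20,110,80),(35,255,255)); P,_=cloud(p,d,m>0); P=P[(P[:,2]>.019)&(P[:,2]<.03)&(P[:,0]>.3)]
    print('tray',cv2.minAreaRect(P[:,:2].astype(np.float32)))
    m=cv2.inRange(hsv,(0,120,50),(8,255,255)); P,_=cloud(p,d,m>0); P=P[(P[:,2]>.06)&(P[:,2]<.122)&(P[:,1]>-.3)&(P[:,1]<0)]; print('red',np.median(P,axis=0))
cv2.imwrite('pics/crop.png',np.hstack(crops)[:,:,::-1])
```

```text
flange circ (0.5650251507759094, -0.02224368043243885) 0.040256861597299576 581
wing top [ 0.56607385 -0.02215562  0.11637062] ((0.5648595094680786, -0.022287879139184952), (0.013578343205153942, 0.052487220615148544), 42.290164947509766) 199
hist (array([  4,  29, 169, 433,  42,  45,  50,  53,  41,  54,  47,  46,  85,
        89]), array([0.065, 0.069, 0.073, 0.077, 0.081, 0.085, 0.089, 0.093, 0.097,
       0.101, 0.105, 0.109, 0.113, 0.117, 0.121]))
dir 131.17101897045785 [0.00354802 0.01522784]
tray ((0.5831826329231262, 0.04105508327484131), (0.183340921998024, 0.5748327970504761), 15.822151184082031)
red [ 0.52776369 -0.19486502  0.07807328]
flange circ (0.5608946681022644, -0.020006217062473297) 0.040430136024951935 443
wing top [ 0.55981241 -0.01763624  0.11529995] ((0.5610451102256775, -0.019552376121282578), (0.01425826083868742, 0.05440821126103401), 43.2303581237793) 113
hist (array([  0,  25, 392,  62,  25,  20,  23,  21,  21,  22,  22,  20,  96,
         8]), array([0.065, 0.069, 0.073, 0.077, 0.081, 0.085, 0.089, 0.093, 0.097,
       0.101, 0.105, 0.109, 0.113, 0.117, 0.121]))
dir 132.56851513569862 [0.00413239 0.01618714]
tray ((0.5285593867301941, 0.23327621817588806), (0.18120096623897552, 0.1822158247232437), 15.634337425231934)
red [ 0.51876045 -0.20620021  0.07650691]
```

View pics/crop.png

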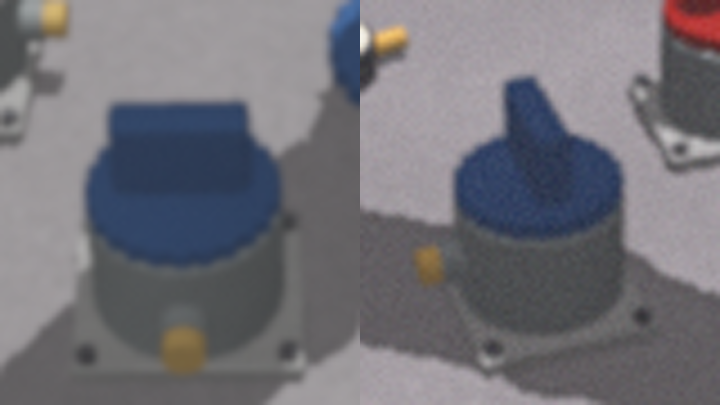

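The crop shows the middle blue cover seated on the grey housing. The wing runs lower-left to upper-right in world axes at about 132°, centre (0.563, -0.021), flange radius 40 mm and top at 117 mm, all matching the description.

```bash
cat >> h.py <<'E'
from scipy.spatial.transform import Rotation as Ro
def go(t,yaw_y=None):
    s=robot.state(); R=Ro.from_rotvec(s['tcp_rot']).as_matrix()
    print('t',s['time'],'pos',np.round(s['position'],4),'q',np.round(s['qpos'],2),'F',np.round(s['force'],1),'M',np.round(s['ft_torque'],2),'w',round(float(s['grip_width']),4),s['gripper_force'])
    print('tilt',np.round(R[:,2],4),'yaw of y',np.degrees(np.arctan2(R[1,1],R[0,1])).round(2),'x',np.round(R[:2,0],3))
    if yaw_y is not None:
        a=np.degrees(np.arctan2(R[1,1],R[0,1])); w=(yaw_y-a+90)%180-90; print('tool turn deg',-w)
    print('shift now tool cm',np.round(R.T@(np.array(t)-s['position'])*100,2))
E
python3 -c "
from h import *
go([.563,-.021,.17],42.3)"
```

```text
t 0.2 pos [ 0.6747 -0.      0.2309] q [-0.15  0.43  0.07  1.61 -0.03  1.11 -0.07] F [-0.2  0.4  0.6] M [-0.04  0.03  0.01] w 0.0855 0.0
tilt [-8.e-04 -1.e-04 -1.e+00] yaw of y -0.0 x [0. 1.]
tool turn deg -42.303873918931316
shift now tool cm [ -2.1  -11.17   6.1 ]
```

Emit:
arm_command --rows '[[[-0.7,-3.7,2.0],0],[[-0.7,-3.7,2.0],0],[[-0.7,-3.77,2.1],0],[[0,0,0],-8.46],[[0,0,0],-8.46],[[0,0,0],-8.46],[[0,0,0],-8.46],[[0,0,0],-8.46]]' --grip 1

```text
time: 1.0
position: [0.5631, -0.021, 0.1702]
tcp_rot: [-1.262, -2.877, 0.0]
force: [-0.1, -0.0, -0.9]
grip_width: 0.0857
gripper_force: 0.0
```

Emit:
arm_command --rows '[[[0,0,0],0],[[0,0,0],0]]'

```text
time: 1.2
position: [0.5632, -0.0212, 0.1703]
tcp_rot: [-1.277, -2.87, -0.0]
force: [-1.0, 0.4, -0.1]
grip_width: 0.0856
gripper_force: 0.0
```

Run:
```python
from h import *
go([.563,-.021,.084],42.3)
im,d,p=snap('wrist','w1.png')
hsv=cv2.cvtColor(im,cv2.COLOR_RGB2HSV)
m=cv2.inRange(hsv,(95,90,40),(130,255,255))
P,_=cloud(p,d,m>0); P=P[np.hypot(P[:,0]-.563,P[:,1]+.021)<.06]
for lo,hi in [(.073,.082),(.112,.122)]:
    t=P[(P[:,2]>lo)&(P[:,2]<hi)]
    if len(t)>20: print(len(t),t.mean(0),cv2.minEnclosingCircle(t[:,:2].astype(np.float32)),cv2.minAreaRect(t[:,:2].astype(np.float32)))
```

```text
t 1.2 pos [ 0.5632 -0.0212  0.1703] q [-0.02  0.31 -0.07  1.91  0.03  0.91  0.63] F [-1.   0.4 -0.1] M [-0.08  0.02 -0.01] w 0.0856 0.0
tilt [-2.e-04  1.e-04 -1.e+00] yaw of y 42.02 x [-0.669  0.743]
tool turn deg -0.2838002633943404
shift now tool cm [ 0.03 -0.    8.63]
4654 [ 0.5603516  -0.02152315  0.07702276] ((0.5635188221931458, -0.02524530701339245), 0.041673675179481506) ((0.5628881454467773, -0.024385929107666016), (0.08274486660957336, 0.08093869686126709), 41.42915725708008)
1665 [ 0.56170772 -0.02320645  0.11658208] ((0.5634020566940308, -0.02449902519583702), 0.028733910992741585) ((0.5631974339485168, -0.024693092331290245), (0.01762511394917965, 0.05710935592651367), 41.10281753540039)
```

View pics/w1.png

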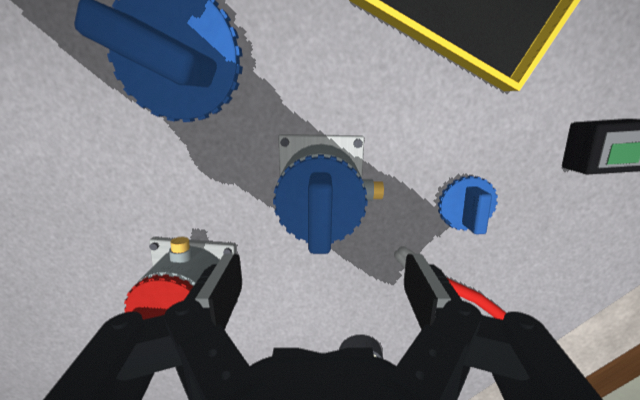

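The wrist view shows the blue wing at (320,212), standing vertical in the image, i.e. across the closing line. The red cover at (160,300) and the small one at (468,205) are clear of the fingers' path. Refined centre is about (0.563, -0.0235).

Emit:
arm_command --rows '[[[-0.2,-0.15,2.0],0],[[0,0,2.5],0],[[0,0,2.5],0],[[0,0,1.6],0],[[0,0,0],0],[[0,0,0],0]]'

```text
time: 1.85
position: [0.5636, -0.0234, 0.0846]
tcp_rot: [-1.273, -2.872, 0.0]
force: [1.2, 0.0, 0.1]
grip_width: 0.0855
gripper_force: 0.0
```

Emit:
arm_command --rows '[[[0,0,0],0],[[0,0,0],0],[[0,0,0],0],[[0,0,0],0],[[0,0,0],0],[[0,0,0],0],[[0,0,0],0],[[0,0,0],0]]' --grip -1 --grip_force 50

```text
time: 2.65
position: [0.5637, -0.0236, 0.0845]
tcp_rot: [1.27, 2.873, 0.0]
force: [-1.5, -0.5, 5.0]
grip_width: 0.0173
gripper_force: 53.2
```

```bash
python3 -c "
from h import *
go([.563,-.0235,.084],41.6)"
```

```text
t 2.65 pos [ 0.5637 -0.0236  0.0845] q [-0.02  0.43 -0.07  1.98  0.04  0.74  0.63] F [-1.5 -0.5  5. ] M [-0.22  0.21 -0.06] w 0.0173 53.158979415893555
tilt [ 3.e-04 -0.e+00 -1.e+00] yaw of y 42.29 x [-0.673  0.74 ]
tool turn deg 0.689391961047022
shift now tool cm [ 0.05 -0.04  0.05]
```

Emit:
arm_command --rows '[[[0,0,-0.03],-5],[[0,0,-0.03],-5],[[0,0,-0.03],-5],[[0,0,-0.03],-5],[[0,0,0],0],[[0,0,0],0]]'

```text
time: 3.25
position: [0.5639, -0.0235, 0.0857]
tcp_rot: [0.756, 3.049, 0.001]
force: [1.2, 0.3, 5.0]
grip_width: 0.0172
gripper_force: 53.3
```

```bash
python3 -c "
from h import *
go([.563,-.0235,.084])"
```

```text
t 3.25 pos [ 0.5639 -0.0235  0.0857] q [ 0.05  0.43 -0.15  1.97  0.09  0.75  0.93] F [1.2 0.3 5. ] M [-0.11 -0.42  0.02] w 0.0172 53.29434514045715
tilt [ 7.e-04  2.e-04 -1.e+00] yaw of y 62.14 x [-0.884  0.467]
shift now tool cm [ 0.08 -0.04  0.17]
```

Forces are small, so I'll keep turning.

Emit:
arm_command --rows '[[[0,0,-0.05],-8],[[0,0,-0.05],-8],[[0,0,-0.05],-8],[[0,0,-0.05],-8],[[0,0,-0.05],-8],[[0,0,-0.05],-8],[[0,0,-0.05],-8],[[0,0,-0.02],-4]]'

```text
time: 4.05
position: [0.5639, -0.0242, 0.0894]
tcp_rot: [-0.877, 3.016, -0.001]
force: [1.8, -4.2, 5.7]
grip_width: 0.0176
gripper_force: 53.5
```

Emit:
arm_command --rows '[[[0,0,0],0],[[0,0,0],0],[[0,0,-0.3],0],[[0,0,-0.3],0],[[0,0,0],0],[[0,0,0],0]]'

```text
time: 4.65
position: [0.5632, -0.0235, 0.0951]
tcp_rot: [0.873, -3.017, -0.0]
force: [-0.9, -1.0, -0.5]
grip_width: 0.0168
gripper_force: 52.5
```

```bash
python3 -c "
from h import *
go([.563,-.0235,.084])"
```

```text
t 4.65 pos [ 0.5632 -0.0235  0.0951] q [ 0.25  0.44 -0.39  1.95  0.23  0.79  1.86] F [-0.9 -1.  -0.5] M [-0.14  0.32 -0.09] w 0.0168 52.489126324653625
tilt [-5.e-04 -1.e-04 -1.e+00] yaw of y 122.27 x [-0.846 -0.534]
shift now tool cm [0.02 0.01 1.11]
```

Emit:
arm_command --rows '[[[0,0,-1],0],[[0,0,-1],0],[[0,0,-1.5],0],[[0,0,-2],0],[[0,0,-2],0],[[0,0,-2],0],[[0,0,0],0],[[0,0,0],0]]'

```text
time: 5.45
position: [0.5637, -0.0236, 0.1911]
tcp_rot: [-0.873, 3.016, -0.001]
force: [0.4, -0.6, -1.5]
grip_width: 0.0173
gripper_force: 52.5
```

Run:
```python
from h import *
go([.529,.233,.2])
im,d,p=snap('scene','s2.png')
hsv=cv2.cvtColor(im,cv2.COLOR_RGB2HSV); m=cv2.inRange(hsv,(20,110,80),(35,255,255)); P,_=cloud(p,d,m>0); P=P[(P[:,2]>.019)&(P[:,2]<.03)&(P[:,0]>.3)&(P[:,1]>.1)]
print('tray',cv2.minAreaRect(P[:,:2].astype(np.float32)))
```

```text
t 5.45 pos [ 0.5637 -0.0236  0.1911] q [ 0.28  0.32 -0.43  1.88  0.16  0.98  1.92] F [ 0.4 -0.6 -1.5] M [-0.02  0.04 -0.06] w 0.0173 52.46460735797882
tilt [ 1.5e-03 -2.0e-04 -1.0e+00] yaw of y 122.29 x [-0.845 -0.534]
shift now tool cm [-10.77  23.54  -0.9 ]
tray ((0.5287583470344543, 0.23189783096313477), (0.18267939984798431, 0.17804762721061707), 15.72757625579834)
```

View pics/s2.png

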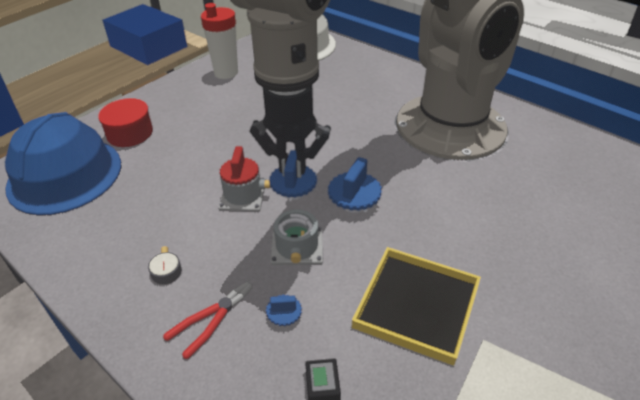

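The blue cover is held in the fingers at (292,180), the housing mouth at (297,232) is empty, and the red cover at (240,170) is undisturbed. I'll carry it to the tray now.

Emit:
arm_command --rows '[[[-0.6,1.2,0],0],[[-1.2,2.7,0],0],[[-1.7,3.7,0],0],[[-1.9,4.2,0],0],[[-1.9,4.2,0],0],[[-1.7,3.7,0],0],[[-1.15,2.6,0],0],[[-0.6,1.2,0],0]]'

```text
time: 6.3
position: [0.527, 0.2365, 0.1896]
tcp_rot: [0.88, -3.015, -0.002]
force: [-0.0, -0.2, -1.9]
grip_width: 0.0172
gripper_force: 52.4
```

Emit:
arm_command --rows '[[[0,0,0],0],[[0,0,2],0],[[0,0,3],0],[[0,0,3],0],[[0,0,2],0],[[0,0,0],0],[[0,0,0],0],[[0,0,0],0]]'

```text
time: 7.1
position: [0.5296, 0.2324, 0.0915]
tcp_rot: [-0.872, 3.016, 0.0]
force: [-0.1, -0.2, -1.0]
grip_width: 0.0171
gripper_force: 52.3
```

Run:
```python
from h import *
go([.529,.2325,.0425])
im,d,p=snap('scene','s3.png')
```

```text
t 7.1 pos [0.5296 0.2324 0.0915] q [-0.14  0.48 -0.48  1.92  0.3   0.81  1.35] F [-0.1 -0.2 -1. ] M [ 0.04 -0.    0.01] w 0.0171 52.26905822753906
tilt [ 1.4e-03  5.0e-04 -1.0e+00] yaw of y 122.26 x [-0.846 -0.534]
shift now tool cm [0.05 0.04 4.9 ]
```

View pics/s3.png

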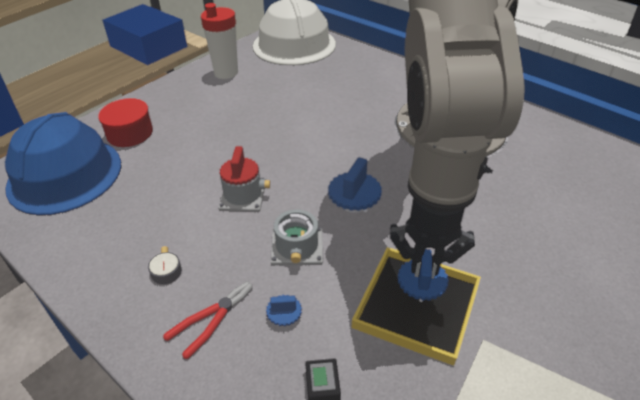

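The cover is held upright over the tray at (423,278). Lowering it gently.

Emit:
arm_command --rows '[[[0,0,1.5],0],[[0,0,1.5],0],[[0,0,0.9],0],[[0,0,0.4],0],[[0,0,0.2],0],[[0,0,0.2],0],[[0,0,0],0],[[0,0,0],0]]'

```text
time: 7.95
position: [0.529, 0.2327, 0.0435]
tcp_rot: [-0.874, 3.017, 0.0]
force: [0.1, -0.2, -1.4]
grip_width: 0.0174
gripper_force: 52.3
```

Emit:
arm_command --rows '[[[0,0,0.1],0],[[0,0,0.1],0],[[0,0,0],0]]'

```text
time: 8.25
position: [0.5292, 0.2326, 0.0426]
tcp_rot: [-0.873, 3.017, -0.001]
force: [-6.4, -4.2, 23.5]
grip_width: 0.0173
gripper_force: 55.6
```

It's on the floor (contact at 0.0426, as predicted). I'll ease off and release.

Emit:
arm_command --rows '[[[0,0,-0.1],0],[[0,0,0],0],[[0,0,0],0]]'

```text
time: 8.55
position: [0.5291, 0.2327, 0.0427]
tcp_rot: [-0.873, 3.017, -0.0]
force: [-2.8, -1.6, 8.2]
grip_width: 0.0175
gripper_force: 53.9
```

Emit:
arm_command --rows '[[[0,0,0],0],[[0,0,0],0],[[0,0,0],0],[[0,0,0],0],[[0,0,0],0],[[0,0,0],0]]' --grip 0.3

```text
time: 9.15
position: [0.5288, 0.2326, 0.0422]
tcp_rot: [0.874, -3.018, -0.0]
force: [0.1, -0.6, -0.1]
grip_width: 0.0555
gripper_force: 0.0
```

Emit:
arm_command --rows '[[[0,0,-1],0],[[0,0,-2],0],[[0,0,-3],0],[[0,0,-3],0],[[0,0,-3],0],[[0,0,-2],0],[[0,0,0],0],[[0,0,0],0]]'

```text
time: 9.95
position: [0.5289, 0.2325, 0.1828]
tcp_rot: [-0.873, 3.017, -0.0]
force: [-0.6, -0.6, -0.6]
grip_width: 0.0555
gripper_force: 0.0
```

Run:
```python
from h import *
go([.529,.2325,.0425])
im,d,p=snap('side','s4.png')
hsv=cv2.cvtColor(im,cv2.COLOR_RGB2HSV); P,_=cloud(p,d,cv2.inRange(hsv,(95,90,40),(130,255,255))>0)
P=P[np.hypot(P[:,0]-.529,P[:,1]-.2325)<.08]
t=P[(P[:,2]>.028)&(P[:,2]<.04)]; print('flange',cv2.minEnclosingCircle(t[:,:2].astype(np.float32)),np.median(t[:,2]),'top',np.percentile(P[:,2],98))
```

```text
t 9.95 pos [0.5289 0.2325 0.1828] q [-0.1   0.36 -0.53  1.85  0.22  0.98  1.42] F [-0.6 -0.6 -0.6] M [ 0.04 -0.01 -0.04] w 0.0555 0.0
tilt [ 1.e-03  2.e-04 -1.e+00] yaw of y 122.29 x [-0.845 -0.534]
shift now tool cm [ 1.000e-02 -0.000e+00  1.403e+01]
flange ((0.5297288298606873, 0.2340860366821289), 0.04208840802311897) 0.03489426572459403 top 0.07613225935472608
```

View pics/s4.png

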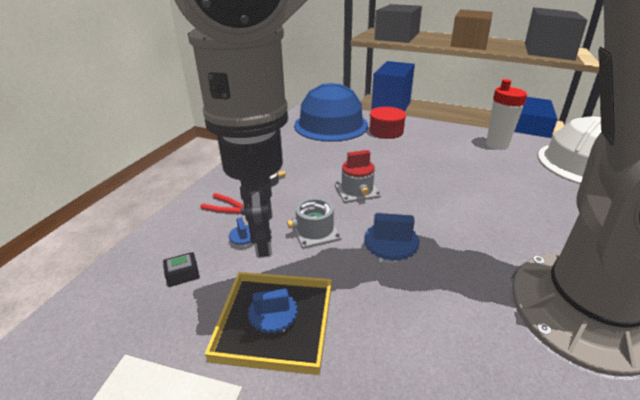

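The cover stands upright in the middle of the tray at (272,308), with the flange at 35 mm and the top at 76 mm. The gripper is clear and the red cover at (358,165) hasn't moved.

```bash
python3 -c "
from rig import robot
print(robot.sign_off())"
```

```text
the job is handed in; nothing more can be done
None
```

The blue cover is unscrewed and standing upright on its plug near the centre of the yellow tray, released. The red cover was left alone, and the job was handed in at about 10 s; the sign-off returned no verdict.

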